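Stack a choke and its pads on the mounting stud

ROBOT

A 6-joint arm with a two-finger parallel gripper is mounted at the origin on a cart in front of the work surface, level with it; the furniture and walls round the work are solid. World frame = base frame: x ahead of the robot, y to its left, z up, the work surface at z = 0. Lengths are in mm, angles in rad, forces in N, time in s.
With the tool pointing down it reaches from about 375 to 975 mm from the base axis. Payload 3.8 kg.
Tool frame: the origin (TCP) lies at the very end of the fingers, on their centre line; the grasp point (between the pads) lies 19 mm behind it; z points along the fingers, y is the line along which they close (so a half turn about z gives the same grasp; the last joint's range is limited). The gripper opens to 88 mm and grips with 3 to 60 N. Pads are 18 mm wide; open, the fingers measure 123 mm over their backs; the gripper's body (75 mm by 187 mm) begins 45 mm behind the grasp point.
Start: joints at [-1.329, 0.264, 1.604, -0, 1.274, -0.037], TCP at [185.756, -648.932, 238.706] pointing down, gripper open.
Joint ranges: [-2.63, 2.63], [-0.94, 2.18], [0.31, 2.57], [-1.31, 4.45], [0, 2.66], [-2.55, 2.55]. Speed limits (rad/s): [2.57, 2.57, 3.14, 3.14, 3.14, 3.14].

INTERFACE

Orientations are given as a unit quaternion [x, y, z, w].
In Python, from cell import bot gives the robot as it stands.
- The arm moves only by the tool carry_out, never from a script. Its argument "series" is a list of rows, each a list of 6 numbers: the shift along the world's x, y, z in cm, then the turn, a rotation vector about the world's x, y, z in rad. In form: [[x, y, z, wx, wy, wz], ...]. A call has 1 to 8 rows; each row is the pose to reach, as a shift and turn from the pose commanded when the call began; what a row does not reach only later rows make up. A row lasts 1/8 s, in which the tool goes at most 62.5 mm and 10.7 degrees, less where a joint would pass 70% of its speed; a pose out of reach is approached as far as the arm can. A call with a gripper value outside its range is refused whole. "jaw" is the finger opening in cm, from 0 to 8.81, set as the call begins (left out, the last holds). The fingers move at their own pace and stop on an object; "newtons" is the grip in N (left out, the last holds). Time passes only in rows, so rows that repeat a pose let the fingers close. It gives the time, the measured TCP pose, the force, the opening and the grip force at its end, in the units of the state.
- bot.get_state(): the state, without advancing time (a new reading comes with each control period).
- bot.camera(name): name is "scene" or "top"; returns the picture (384x512x3 uint8, red, green, blue); there is no depth.
- bot.calibration(name): a dict with "intrinsics" (3x3 intrinsics, pixels), "cam_to_world" (4x4, takes a point from camera to world coordinates). Camera axes: x right, y up, looking along -z (the intrinsics and any distortion apply to the point x, -y, -z); pixel columns grow to the right and rows downward; lengths in mm; the calibration is good to about 2 mm. A picture is of the moment at which its call begins. calibration takes no time and is no camera call.
- bot.sign_off(): hands the job in; it is judged then, once.
Trained networks look in the newest picture that a camera, given by its name, has taken for a name from the list of things; names that differ only in an ending like _2 or _b are one class to them, and where a whole thing is asked for, a point or a joint stands for the part that bears it (a point fixed in the world has none). Each returns a list of dicts, best first, with "conf" (0 to 1); they miss things now and then, are a little off and sometimes report something else, mostly with a low value. They report only what shows in the picture. A call takes as long as a camera call. They do not tell look-alikes from the thing itself.
- bot.boxes_of(camera, name): "position" ([x, y, z] in mm, in world coordinates, good to about 4 mm: the middle of the surface that is visible of it).
The state is a dict: "time": time; "joint_pos": joint angles; "dq": joint speeds; "joint_efforts": joint torques, N m; "tool_pos": TCP position; "tcp_rot": TCP orientation; "wrist_force": force on the tool from outside, world axes, zero at the start; "ft_torque": the same for the moment, N m; "grip_width": opening from 0.0 (shut) to 1.0 (fully open); "gripper_force": force on a finger pad.
Only numpy, scipy, OpenCV 4.12 (cv2) and the standard library are available. Lean on these libraries where they do the work, as an engineer would, in place of code of your own. Each camera call takes 0.05 s, during which the arm holds its last target. There are 200 camera calls.

TASK

Build up the choke's mounting on the upright stud of the aluminium base plate: first the blue pad, then the copper-wound choke, then the red pad, and the brass washer on top, each threaded over the stud and lying flat on the one below. Leave the roll of black tape, the solder reel, the heat sink and the small carton that lie among them where they are.

Things in the scene. Friction and masses are not known exactly. Their poses are not given: they have to be found in the camera images.
- mount_base: fixed square aluminium base plate, 80 x 80 mm and 10 mm thick, with an upright steel stud 9 mm in diameter at its centre. The stud rises 48 mm above the plate's top (58 mm above the bench); its last 5 mm taper to 4 mm. Origin at the centre of the plate's underside, on the bench; z up along the stud, x and y along the plate's edges.
- stud_foot (a point): point on the stud's axis in the plate's top face, 10 mm above the bench: where the stack stands. To the left beyond the work stands a fixed open amplifier 0.48 m tall (x beyond 0.57 m, y from -0.05 to 0.33 m): keep the wrist clear of it when swinging past.
- blue_pad: loose flat ring of hard blue plastic, 50 mm outside diameter, 20 mm hole, 8 mm thick, about 30 g, lying flat on the bench. Origin at the centre of its underside; z up along its axis.
- choke: loose ring-core choke wound with copper wire: 55 mm outside diameter, 22 mm hole, 20 mm tall, about 160 g, lying flat on the bench. Origin at the centre of its underside; z up along its axis.
- red_pad: loose flat ring of hard red plastic, 50 mm outside diameter, 20 mm hole, 8 mm thick, about 30 g, lying flat on the bench. Origin at the centre of its underside; z up along its axis.
- brass_washer: loose thick brass washer, 45 mm outside diameter, 20 mm hole, 7 mm thick, about 60 g, lying flat on the bench. Origin at the centre of its underside; z up along its axis.
- solder_spool: bystander: upright solder reel, 39 mm in diameter, 46 mm tall, loose. Origin at the centre of its underside.
- fuse_box: bystander: small white and red carton, 32 x 52 x 14 mm, loose. Origin at the centre of its underside.
- tape_black: bystander: roll of black tape (the one nearer the robot) lying flat, about 70 mm in diameter, 18 mm tall, loose. Origin at the centre of its underside.
- heatsink: bystander: small finned aluminium heat sink, 30 x 40 x 24 mm, loose. Origin at the centre of its underside.
Mind the look-alikes: they are no part of the job. There is more than one size of the blue_pad; the job needs the larger.

How it is judged:
By the outcome, as a careful person would: the job done as asked, in the order asked, and still so for the second after the job is handed in, with the robot touching nothing.
It also fails if it takes over 102 s, if anything falls off the work surface, if the arm or the gripper's body presses on something with over 40 N, if the wrist force passes 120 N, or if a joint passes its speed limit or range.

## Working session

There is one attempt and no reset: what is moved stays moved. The work goes in short steps, Python scripts to look and compute and a tool call to move; the robot and the scene stay as the last step left them, time stands still between calls to the robot, and variables do not carry over. Pictures are saved under pics/ and viewed, at most 14 in all, crops included, and the job is handed in when it is done.

Besides the shell and the picture viewer there is one more tool, called after "Emit:" as a command line: name --pt "numbers of a row" for each row, then --argument value for the rest. carry_out: Moves the arm, as the interface text tells. Its arguments: {"type":"object","properties":{"series":{"type":"array"},"jaw":{"type":"number"},"newtons":{"type":"number"}},"required":["series"]}

```bash
ls; mkdir -p pics; cat > h.py <<'E'
import numpy as np, cv2
from cell import bot
def ray(cam,u,v):
    c=bot.calibration(cam);K=np.array(c["intrinsics"]);T=np.array(c["cam_to_world"])
    d=np.linalg.inv(K)@[u,v,1]; d=T[:3,:3]@[d[0],-d[1],-d[2]]
    return T[:3,3],d
def at(cam,u,v,z):
    o,d=ray(cam,u,v); return o+d*(z-o[2])/d[2]
def proj(cam,p):
    c=bot.calibration(cam);K=np.array(c["intrinsics"]);T=np.array(c["cam_to_world"])
    q=T[:3,:3].T@(np.array(p)-T[:3,3]); q=K@[q[0],-q[1],-q[2]]; return q[:2]/q[2]
E
python3 - <<'E'
from h import *
for c in("scene","top"):
    im=bot.camera(c); cv2.imwrite(f"pics/{c}0.png",im[:,:,::-1])
    k=bot.calibration(c); print(c,{a:np.round(b,3).tolist() if not isinstance(b,str) else b for a,b in k.items()})
    for n in "mount_base blue_pad choke red_pad brass_washer solder_spool fuse_box tape_black heatsink".split():
        for d in bot.boxes_of(c,n)[:4]: print(n,np.round(d["position"]),round(d["conf"],2),np.round(proj(c,d["position"])))
print(bot.get_state())
E
```

```text
pics
scene {'intrinsics': [[369.145, 0.0, 252.544], [0.0, 369.145, 190.235], [0.0, 0.0, 1.0]], 'cam_to_world': [[-0.911, 0.227, -0.344, 213.16], [-0.413, -0.501, 0.76, 609.147], [0.0, 0.835, 0.551, 598.99], [0.0, 0.0, 0.0, 1.0]]}
mount_base [ 594. -242.    3.] 0.89 [254. 185.]
blue_pad [422. 202.   4.] 0.72 [241. 318.]
blue_pad [473. -13.   9.] 0.69 [261. 241.]
choke [ 446. -161.   21.] 0.86 [292. 207.]
choke [ 596. -244.    5.] 0.67 [254. 184.]
red_pad [ 576. -380.    7.] 0.39 [276. 164.]
brass_washer [ 457. -313.    7.] 0.51 [305. 182.]
solder_spool [471. 124.  28.] 0.76 [236. 274.]
fuse_box [ 454. -429.   14.] 0.49 [317. 163.]
fuse_box [ 574. -378.    7.] 0.17 [277. 165.]
tape_black [ 652. -309.   14.] 0.63 [246. 168.]
heatsink [569. -91.  22.] 0.73 [239. 209.]
top {'intrinsics': [[350.73, 0.0, 247.852], [0.0, 350.73, 193.423], [0.0, 0.0, 1.0]], 'cam_to_world': [[-0.034, 0.976, -0.215, 326.003], [-0.999, -0.033, 0.006, -133.971], [-0.002, 0.215, 0.977, 1107.579], [0.0, 0.0, 0.0, 1.0]]}
mount_base [ 593. -241.   12.] 0.93 [279. 184.]
blue_pad [475. -15.   8.] 0.48 [209. 223.]
blue_
[... 280 characters left out ...]
: 1.0, 'joint_pos': array([-1.32888691e+00,  2.63870348e-01,  1.60399265e+00, -2.36055344e-05,
        1.27369918e+00, -3.68882027e-02]), 'dq': array([ 0.0004795 , -0.00057818,  0.00097777,  0.00156173, -0.00151087,
       -0.00039202]), 'joint_efforts': array([-5.14867679e-04, -5.02072942e+01, -3.57267988e+01,  7.30181043e-02,
        1.83772005e-02,  1.46152667e-05]), 'tool_pos': array([ 185.75817217, -648.93568648,  238.7296971 ]), 'tcp_rot': array([ 9.90299229e-01,  1.38951202e-01, -9.66738409e-06,  1.63108697e-05]), 'wrist_force': array([0.55250993, 0.36395812, 0.39004927]), 'ft_torque': array([0.01377358, 0.03145835, 0.04807426]), 'gripper_force': 0.0, 'grip_width': 0.9971519739047697}
```

View pictures.

```bash
python3 - <<'E'
import cv2
t=cv2.imread("pics/top0.png")[130:290,100:370]; cv2.imwrite("pics/top0c.png",cv2.resize(t,None,fx=2.95,fy=2.95,interpolation=cv2.INTER_CUBIC))
t=cv2.imread("pics/scene0.png")[100:350,150:400]; cv2.imwrite("pics/scene0c.png",cv2.resize(t,None,fx=2.4,fy=2.4,interpolation=cv2.INTER_CUBIC))
E
```

```text
(no output)
```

View pics/top0c.png

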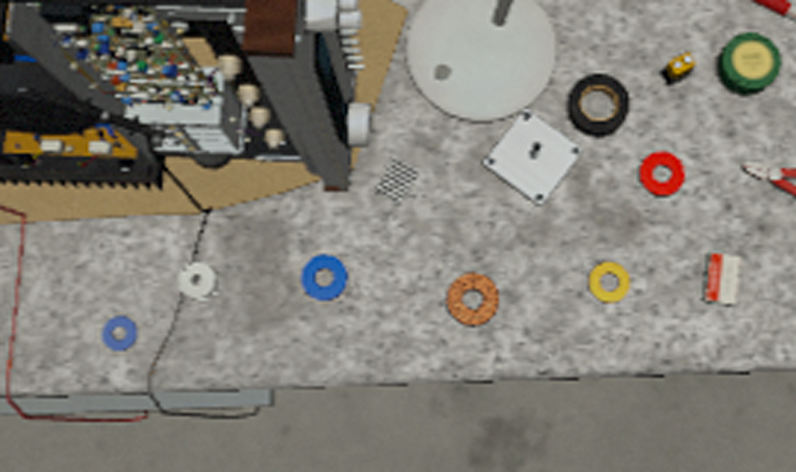

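View pics/scene0c.png

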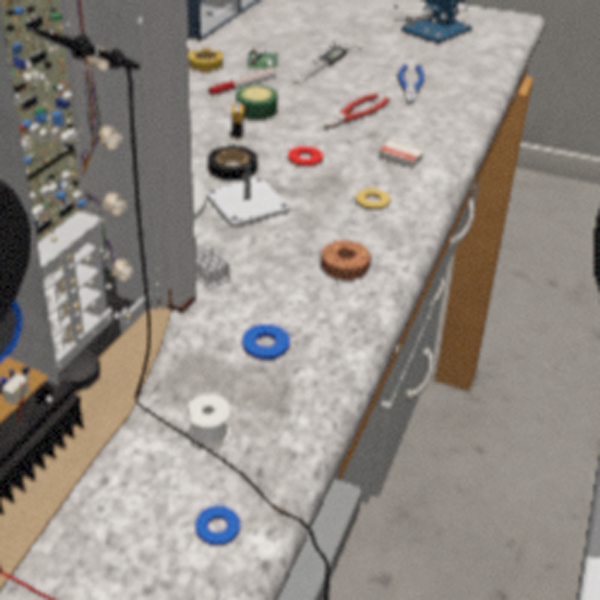

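```bash
python3 - <<'E'
from h import *
import cv2
a=cv2.imread("pics/top0.png")[0:240,180:400];b=cv2.imread("pics/scene0.png")[0:240,100:280]
cv2.imwrite("pics/ab.png",cv2.resize(np.hstack([a,b]),None,fx=2,fy=2,interpolation=cv2.INTER_CUBIC))
ims={c:cv2.imread(f"pics/{c}0.png") for c in("top","scene")}
def tri(pt,ps):
    A=[];B=[]
    o1,d1=ray("top",*pt);o2,d2=ray("scene",*ps)
    s=np.linalg.lstsq(np.c_[d1,-d2],o2-o1,rcond=None)[0]
    p,q=o1+d1*s[0],o2+d2*s[1]; return (p+q)/2,np.linalg.norm(p-q)
names={"blue":((475,-15,8),(100,130,40),(125,255,255)),"choke":((446,-161,20),(3,90,60),(16,255,255)),"red":((578,-384,7),(172,120,80),(180,255,255)),"brass":((458,-315,6),(17,80,80),(32,255,255))}
for n,(g,lo,hi) in names.items():
    c={}
    for cam in ims:
        hsv=cv2.cvtColor(ims[cam],cv2.COLOR_BGR2HSV); m=cv2.inRange(hsv,np.array(lo),np.array(hi))
        if n=="red": m|=cv2.inRange(hsv,np.array((0,120,80)),np.array((8,255,255)))
        u,v=np.round(proj(cam,g)).astype(int); w=np.zeros_like(m); cv2.circle(w,(int(u),int(v)),16,255,-1); m&=w
        P=cv2.convexHull(cv2.findNonZero(m)); M=cv2.moments(P)
        c[cam]=np.array([M["m10"]/M["m00"],M["m01"]/M["m00"]])
        Q=P[:,0,:]; print(n,cam,np.round(c[cam],1),"bb",Q.min(0),Q.max(0))
    X,e=tri(c["top"],c["scene"]);print("  tri",np.round(X,1),round(e,1),"top@z",[np.round(at("top",*c["top"],z)[:2],1) for z in (4,8,15)],"scene@z",[np.round(at("scene",*c["scene"],z)[:2],1) for z in (4,8,15)])
# plate
im=ims["top"];u,v=279,184
g=cv2.cvtColor(im,cv2.COLOR_BGR2GRAY)[v-25:v+25,u-25:u+25]
cv2.imwrite("pics/plate.png",np.hstack([cv2.resize(im[v-25:v+25,u-25:u+25],None,fx=8,fy=8,interpolation=cv2.INTER_CUBIC),cv2.resize(ims["scene"][155:205,228:278],None,fx=8,fy=8,interpolation=cv2.INTER_CUBIC)]))
E
```

```text
blue top [209.5 223.6] bb [202 216] [217 231]
blue scene [260.4 241.9] bb [252 236] [269 248]
  tri [475.2 -15.6   2.4] 0.1 top@z [array([475.1, -15.8]), array([474.5, -16.2]), array([473.6, -16.9])] scene@z [array([474.5, -13.9]), array([472.7,  -9.7]), array([469.6,  -2.4])]
choke top [259.8 230.9] bb [251 222] [268 239]
choke scene [293.5 207.7] bb [284 200] [303 215]
  tri [ 446.1 -173.7    8.5] 0.2 top@z [array([ 446.7, -173.8]), array([ 446.3, -173.7]), array([ 445.5, -173.4])] scene@z [array([ 447.8, -179.7]), array([ 446.2, -174.4]), array([ 443.4, -165.1])]
red top [324.1 188.3] bb [317 181] [331 195]
red scene [276.7 164.5] bb [270 161] [283 168]
  tri [ 577.6 -387.2    2.5] 0.3 top@z [array([ 577.4, -386.9]), array([ 576.5, -385.9]), array([ 574.9, -384.3])] scene@z [array([ 576.5, -384.8]), array([ 574.1, -378.1]), array([ 569.8, -366.4])]
brass top [306.3 225.3] bb [300 219] [313 232]
brass scene [304.7 182.5] bb [298 179] [311 186]
  tri [ 460.2 -321.7    0.7] 0.9 top@z [array([ 459.3, -321.3]), array([ 458.9, -320.6]), array([ 458. , -319.4])] scene@z [array([ 459.3, -316.5]), array([ 457.7, -310.3]), array([ 454.8, -299.4])]
```

View pics/ab.png

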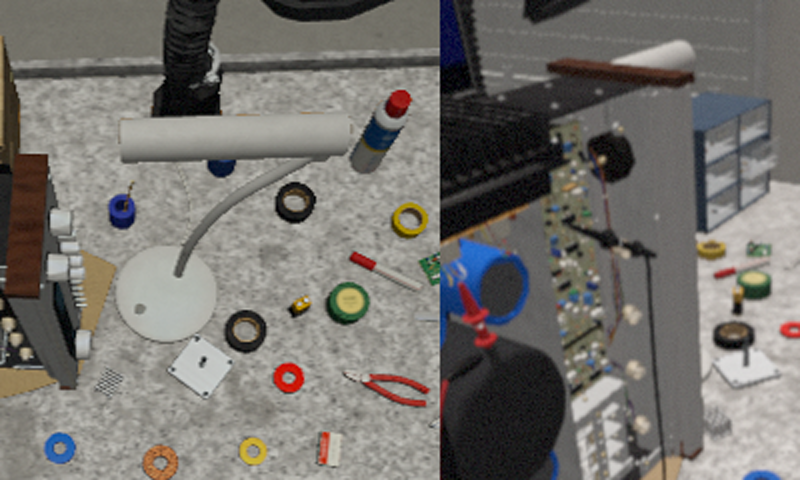

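View pics/plate.png

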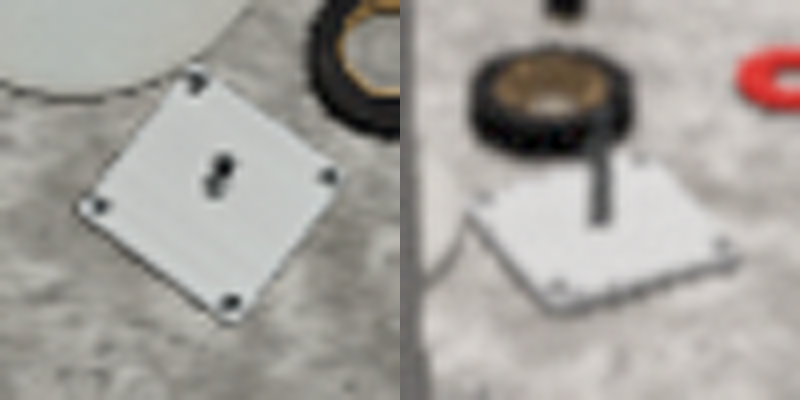

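```bash
python3 - <<'E'
from h import *
def tri(pt,ps):
    o1,d1=ray("top",*pt);o2,d2=ray("scene",*ps)
    s=np.linalg.lstsq(np.c_[d1,-d2],o2-o1,rcond=None)[0]
    p,q=o1+d1*s[0],o2+d2*s[1]; return np.round((p+q)/2),round(np.linalg.norm(p-q))
print("shade end",tri((355,67),(225,28)),"lamp base",at("top",263,146,10),"pole foot",at("top",269,137,15))
print("stud top cam: base",at("top",280.56,182.3,10),"tip",at("top",281.3,179.2,55),"plate c",at("top",280.1,182.8,10))
print("stud scene: base",at("scene",252.6,182.3,10),"tri",tri((280.4,182.5),(252.6,182.3)))
im=cv2.imread("pics/top0.png")
# plate by threshold
g=cv2.cvtColor(im,cv2.COLOR_BGR2GRAY);print(g[170:198:3,265:298:3])
E
```

```text
shade end (array([ 754., -386.,  408.]), 8) lamp base [ 725.93655179 -195.57619221   10.        ] pole foot [ 754.81056774 -216.46619918   15.        ]
stud top cam: base [ 600.51896454 -246.89406133   10.        ] tip [ 599.08255591 -245.08779339   55.        ] plate c [ 598.90873823 -245.32242456   10.        ]
stud scene: base [ 599.30094497 -243.71155442   10.        ] tri (array([ 600., -247.,    8.]), 0)
[[156 126 129 151 155 199 155 162 142 103  32]
 [135 151 157 197 194 197 195 197 150 150  47]
 [131 145 188 194 193 196 198 196 197 151 159]
 [145 173 198 195 194 144 143 198 197 198 177]
 [129 198 194 197 196  78 190 196 197 200 159]
 [156 194 198 196 196 198 196 196 197 201 128]
 [132 160 199 196 196 197 199 198 199 139 133]
 [144 131  89 200 196 199 196 200 165 151 131]
 [155 148 148 139 194 199 201 194 183 151 135]
 [160 145 146 176 168 159 111 137 180 150 136]]
```

Emit:
carry_out --pt "4 6 0 0 0 0" --pt "8 12 0 0 0 0" --pt "12 18 0 0 0 0" --pt "15 24 0 0 0 0" --pt "18 30 0 0 0 0" --pt "20 36 0 0 0 0" --pt "22 42 0 0 0 0" --pt "24 48 0 0 0 0" --jaw 7.5 --newtons 15

```text
time: 2.0
tool_pos: [413.4, -204.7, 239.1]
tcp_rot: [0.99, 0.139, 0.001, 0.0]
wrist_force: [0.8, -0.3, 0.1]
grip_width: 0.851
gripper_force: 0.0
```

Emit:
carry_out --pt "2 6 -2 0 0 0" --pt "4.9 12 -6 0 0 0" --pt "4.9 15.4 -11 0 0 0" --pt "4.9 15.4 -16 0 0 0" --pt "4.9 15.4 -18 0 0 0" --pt "4.9 15.4 -18 0 0 0"

```text
time: 2.75
tool_pos: [460.0, -51.9, 56.9]
tcp_rot: [0.99, 0.139, -0.002, -0.001]
wrist_force: [-0.5, 0.1, -0.2]
grip_width: 0.852
gripper_force: 0.0
```

```bash
python3 - <<'E'
from h import *
s=bot.get_state();print(s["tool_pos"],s["wrist_force"])
o=[]
for c in("top","scene"):
    im=bot.camera(c)[:,:,::-1].copy()
    u,v=np.round(proj(c,(475,-15,30))).astype(int); o.append(cv2.resize(im[v-40:v+40,u-40:u+40],None,fx=5,fy=5,interpolation=cv2.INTER_CUBIC)); print(u,v)
cv2.imwrite("pics/b1.png",np.hstack(o))
E
```

```text
[459.99668923 -51.895997    56.85908745] [-0.49203282  0.10830644 -0.23846581]
208 223
261 233
```

View pics/b1.png

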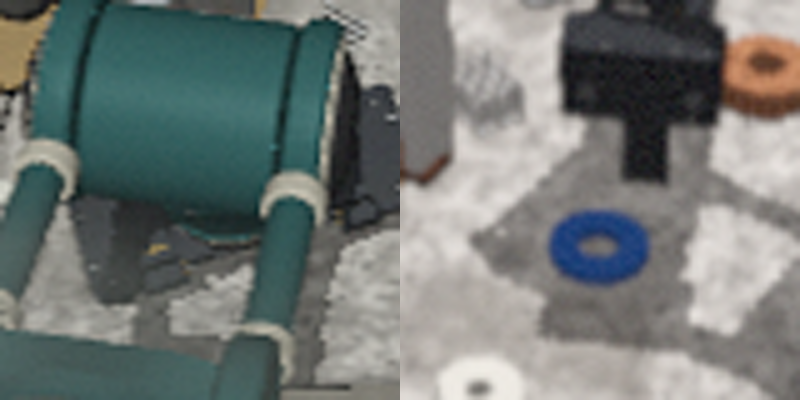

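Emit:
carry_out --pt "0.7 1.8 0 0 0 0" --pt "1.5 3.7 0 0 0 0" --pt "1.5 3.7 -1.5 0 0 0" --pt "1.5 3.7 -1.5 0 0 0"

```text
time: 3.35
tool_pos: [476.0, -16.0, 43.1]
tcp_rot: [0.99, 0.139, -0.001, -0.0]
wrist_force: [0.4, -0.3, 0.2]
grip_width: 0.851
gripper_force: 0.0
```

```bash
python3 - <<'E'
from h import *
for d in (37,55): print(proj("scene",np.array([460,-52,57])+d*np.array([-.275,.96,0])))
s=bot.get_state();print(s["tool_pos"])
im=bot.camera("scene")[:,:,::-1].copy()
cv2.imwrite("pics/b2.png",cv2.resize(im[200:270,220:300],None,fx=8,fy=8,interpolation=cv2.INTER_CUBIC))
E
```

```text
[270.90397174 226.87002175]
[270.07703564 231.81523473]
[475.97896122 -15.96900515  43.06625623]
```

View pics/b2.png

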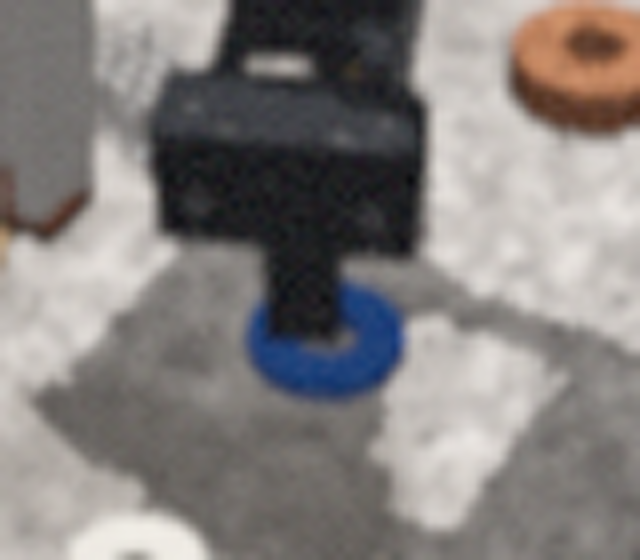

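Emit:
carry_out --pt "-0.1 0.1 -2 0 0 0" --pt "-0.1 0.1 -3.2 0 0 0" --pt "-0.1 0.1 -4.0 0 0 0" --pt "-0.1 0.1 -4.0 0 0 0"

```text
time: 3.9
tool_pos: [475.3, -14.7, 3.1]
tcp_rot: [0.99, 0.139, -0.001, -0.0]
wrist_force: [-0.1, -1.0, 0.4]
grip_width: 0.846
gripper_force: 0.0
```

Emit:
carry_out --pt "0 0 0 0 0 0" --pt "0 0 0 0 0 0" --pt "0 0 0 0 0 0" --pt "0 0 0 0 0 0" --jaw 4.0

```text
time: 4.4
tool_pos: [476.3, -14.6, 4.2]
tcp_rot: [0.99, 0.139, 0.0, 0.0]
wrist_force: [-0.4, -0.9, 2.5]
grip_width: 0.55
gripper_force: 15.0
```

Emit:
carry_out --pt "0 0 2 0 0 0" --pt "0 0 6 0 0 0" --pt "0 0 10 0 0 0" --pt "0 -4 10 0 0 0" --pt "2 -8 10 0 0 0" --pt "4 -12 10 0 0 0" --pt "6 -14 10 0 0 0" --pt "6 -14 10 0 0 0"

```text
time: 5.4
tool_pos: [536.9, -155.9, 103.8]
tcp_rot: [0.99, 0.138, 0.0, 0.0]
wrist_force: [0.4, 1.1, -0.4]
grip_width: 0.547
gripper_force: 15.0
```

Emit:
carry_out --pt "2 -3 0 0 0 0" --pt "4 -6 0 0 0 0" --pt "6 -8 0 0 0 0" --pt "6.5 -9.1 0 0 0 0" --pt "6.5 -9.1 0 0 0 0" --pt "6.5 -9.1 0 0 0 0"

```text
time: 6.15
tool_pos: [599.7, -244.4, 103.3]
tcp_rot: [0.99, 0.139, -0.001, -0.001]
wrist_force: [0.3, -0.4, -0.2]
grip_width: 0.545
gripper_force: 15.0
```

```bash
python3 - <<'E'
from h import *
s=bot.get_state();print(s["tool_pos"],s["grip_width"],proj("scene",(600,-246,55)),proj("scene",(600,-246,105)))
im=bot.camera("scene")[:,:,::-1].copy();cv2.imwrite("pics/b3s.png",im)
im2=bot.camera("top")[:,:,::-1].copy()
cv2.imwrite("pics/b3.png",np.hstack([cv2.resize(im[130:210,215:295],None,fx=5,fy=5,interpolation=cv2.INTER_CUBIC),cv2.resize(im2[140:220,240:320],None,fx=5,fy=5,interpolation=cv2.INTER_CUBIC)]))
E
```

```text
[ 599.74742744 -244.35067075  103.33503225] 0.5454419989213327 [252.70712384 168.88355397] [252.71263653 153.72882068]
```

View pics/b3.png

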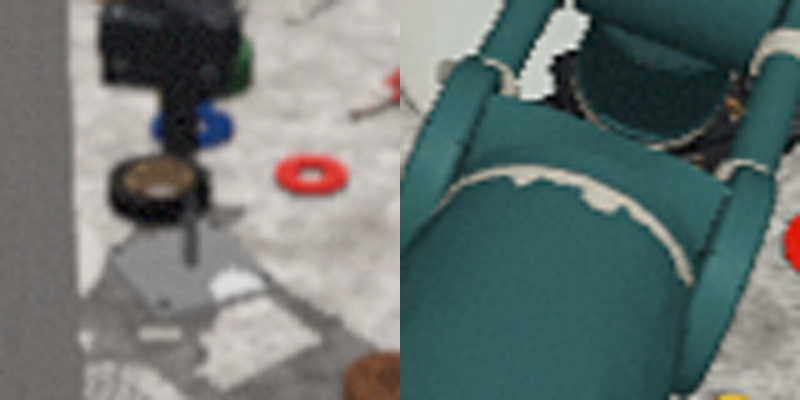

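Emit:
carry_out --pt "0 0 -2.5 0 0 0" --pt "0 0 -4 0 0 0" --pt "0 0 -5 0 0 0" --pt "0 0 -6 0 0 0" --pt "0 0 -6 0 0 0"

```text
time: 6.88
tool_pos: [600.3, -245.2, 42.8]
tcp_rot: [0.99, 0.139, -0.001, -0.0]
wrist_force: [0.3, 0.0, -0.2]
grip_width: 0.546
gripper_force: 15.0
```

Emit:
carry_out --pt "0 0 -1.5 0 0 0" --pt "0 0 -2.5 0 0 0" --pt "0 0 -2.9 0 0 0" --pt "0 0 -2.9 0 0 0"

```text
time: 7.38
tool_pos: [600.8, -245.5, 14.5]
tcp_rot: [0.99, 0.139, -0.0, -0.0]
wrist_force: [0.6, -0.2, 0.2]
grip_width: 0.547
gripper_force: 15.4
```

Emit:
carry_out --pt "0 0 0 0 0 0" --pt "0 0 0 0 0 0" --pt "0 0 0 0 0 0" --jaw 6.4

```text
time: 7.75
tool_pos: [601.0, -245.6, 14.8]
tcp_rot: [0.99, 0.139, 0.0, 0.0]
wrist_force: [-0.4, 0.5, -0.5]
grip_width: 0.727
gripper_force: 0.0
```

Emit:
carry_out --pt "0 0 2 0 0 0" --pt "0 0 5 0 0 0" --pt "0 0 9 0 0 0" --pt "-3 2 9 0 0 0" --pt "-6 3.5 9 0 0 0" --pt "-9 5 9 0 0 0" --pt "-12 6.5 9 0 0 0" --pt "-12 6.5 9 0 0 0"

```text
time: 8.75
tool_pos: [479.4, -179.7, 105.7]
tcp_rot: [0.99, 0.139, 0.0, 0.0]
wrist_force: [1.1, -0.1, 0.4]
grip_width: 0.726
gripper_force: 0.0
```

```bash
python3 - <<'E'
from h import *
s=bot.get_state();print(s["tool_pos"],s["grip_width"])
im=bot.camera("scene")[:,:,::-1].copy();cv2.imwrite("pics/b4s.png",im)
print([ (np.round(d["position"]),d["conf"]) for n in("blue_pad","choke") for d in bot.boxes_of("scene",n)])
cv2.imwrite("pics/b4.png",cv2.resize(im[130:230,215:335],None,fx=5,fy=5,interpolation=cv2.INTER_CUBIC))
E
```

```text
[ 479.4193625  -179.73627968  105.66222008] 0.7263804056379456
[(array([423., 204.,   7.]), 0.78)]
```

View pics/b4.png

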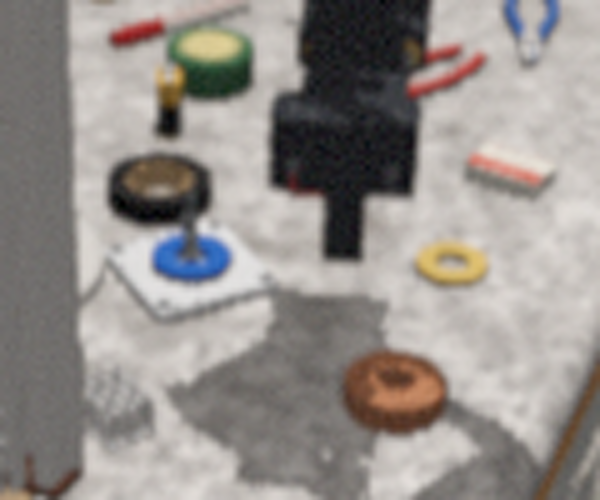

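Emit:
carry_out --pt "-2 0.4 0 0 0 0" --pt "-3.4 0.7 -3 0 0 0" --pt "-3.4 0.7 -6 0 0 0" --pt "-3.4 0.7 -8.5 0 0 0" --pt "-3.4 0.7 -10 0 0 0" --pt "-3.4 0.7 -10 0 0 0" --jaw 7.6

```text
time: 9.65
tool_pos: [446.8, -173.6, 3.8]
tcp_rot: [0.99, 0.139, -0.001, -0.001]
wrist_force: [0.5, 0.5, -0.0]
grip_width: 0.862
gripper_force: 0.0
```

Emit:
carry_out --pt "0 0 0 0 0 0" --pt "0 0 0 0 0 0" --pt "0 0 0 0 0 0" --pt "0 0 0 0 0 0" --jaw 4.5 --newtons 25

```text
time: 10.15
tool_pos: [447.9, -173.9, 5.7]
tcp_rot: [0.99, 0.139, 0.001, 0.001]
wrist_force: [-0.3, 0.7, 5.0]
grip_width: 0.619
gripper_force: 25.0
```

Emit:
carry_out --pt "0 0 2 0 0 0" --pt "0 0 5.5 0 0 0" --pt "0 0 9 0 0 0" --pt "3 -1.5 10 0 0 0" --pt "7 -3.5 10 0 0 0" --pt "11 -5.5 10 0 0 0" --pt "15.3 -7.2 10 0 0 0" --pt "15.3 -7.2 10 0 0 0"

```text
time: 11.15
tool_pos: [602.0, -246.6, 103.9]
tcp_rot: [0.99, 0.139, 0.0, 0.0]
wrist_force: [0.3, 0.5, -2.8]
grip_width: 0.618
gripper_force: 25.0
```

```bash
python3 - <<'E'
from h import *
s=bot.get_state();print(s["tool_pos"],s["grip_width"],s["wrist_force"])
im=bot.camera("scene")[:,:,::-1].copy()
cv2.imwrite("pics/c1.png",cv2.resize(im[130:210,215:295],None,fx=6,fy=6,interpolation=cv2.INTER_CUBIC))
E
```

```text
[ 602.03562131 -246.55972178  103.90748606] 0.6177090743910593 [ 0.32997406  0.50218011 -2.8394201 ]
```

View pics/c1.png

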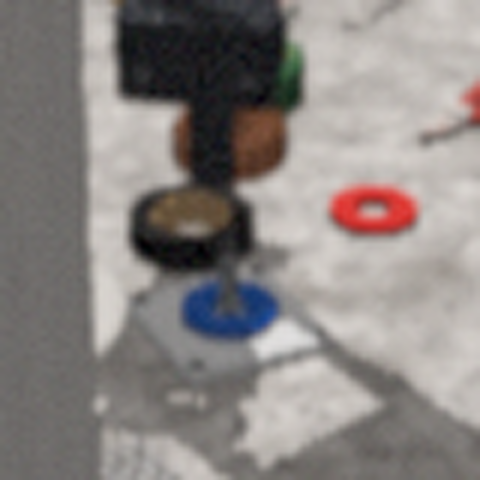

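Emit:
carry_out --pt "-0.1 0.1 -2.5 0 0 0" --pt "-0.1 0.1 -4 0 0 0" --pt "-0.1 0.1 -5 0 0 0" --pt "-0.1 0.1 -6 0 0 0" --pt "-0.1 0.1 -6 0 0 0"

```text
time: 11.82
tool_pos: [598.2, -244.2, 43.9]
tcp_rot: [0.99, 0.139, -0.001, -0.0]
wrist_force: [0.0, 0.3, -1.9]
grip_width: 0.623
gripper_force: 25.0
```

Emit:
carry_out --pt "0 0 -1 0 0 0" --pt "0 0 -1.6 0 0 0" --pt "0 0 -2.0 0 0 0" --pt "0 0 -2.0 0 0 0"

```text
time: 12.32
tool_pos: [598.8, -244.5, 24.4]
tcp_rot: [0.99, 0.139, -0.0, -0.0]
wrist_force: [0.9, -1.4, -1.3]
grip_width: 0.622
gripper_force: 25.0
```

Emit:
carry_out --pt "0 0 -0.1 0 0 0" --pt "0 0 -0.1 0 0 0" --pt "0 0 -0.1 0 0 0" --pt "0 0 -0.1 0 0 0" --jaw 6.8

```text
time: 12.82
tool_pos: [599.1, -244.6, 24.0]
tcp_rot: [0.99, 0.139, 0.0, 0.0]
wrist_force: [0.0, -0.3, 0.1]
grip_width: 0.773
gripper_force: 0.0
```

Emit:
carry_out --pt "0 0 2 0 0 0" --pt "0 0 5 0 0 0" --pt "0 0 8 0 0 0" --pt "0 -4 8 0 0 0" --pt "-1 -8 8 0 0 0" --pt "-2 -11.5 8 0 0 0" --pt "-2.3 -14.1 7 0 0 0" --pt "-2.3 -14.1 5 0 0 0"

```text
time: 13.82
tool_pos: [576.7, -387.9, 74.7]
tcp_rot: [0.99, 0.138, 0.001, 0.001]
wrist_force: [1.1, 0.3, -0.4]
grip_width: 0.771
gripper_force: 0.0
```

Emit:
carry_out --pt "0 0 0 0 0 0" --pt "0 0 0 0 0 0"

```text
time: 14.08
tool_pos: [575.9, -383.9, 72.8]
tcp_rot: [0.99, 0.14, -0.001, -0.001]
wrist_force: [0.3, 0.3, 0.8]
grip_width: 0.77
gripper_force: 0.0
```

```bash
python3 - <<'E'
from h import *
s=bot.get_state();print(s["tool_pos"],s["grip_width"],s["wrist_force"])
im=bot.camera("scene")[:,:,::-1].copy()
cv2.imwrite("pics/c2.png",cv2.resize(im[130:210,215:315],None,fx=6,fy=6,interpolation=cv2.INTER_CUBIC))
E
```

```text
[ 575.86571796 -383.92096824   72.80035812] 0.7704512132826873 [0.31923259 0.2566502  0.82575273]
```

View pics/c2.png

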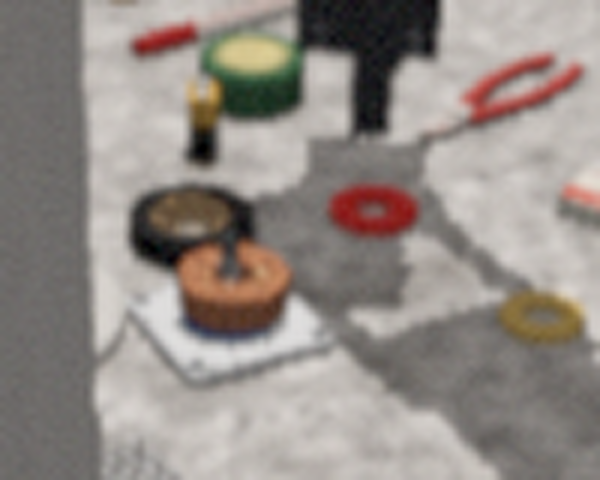

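Emit:
carry_out --pt "0.1 -0.1 -3 0 0 0" --pt "0.1 -0.1 -5 0 0 0" --pt "0.1 -0.1 -6.4 0 0 0" --pt "0.1 -0.1 -7 0 0 0" --pt "0.1 -0.1 -7 0 0 0" --jaw 7.5

```text
time: 14.75
tool_pos: [576.8, -386.4, 3.4]
tcp_rot: [0.99, 0.139, -0.0, -0.0]
wrist_force: [-0.8, -0.1, -0.7]
grip_width: 0.848
gripper_force: 0.0
```

Emit:
carry_out --pt "0 0 0 0 0 0" --pt "0 0 0 0 0 0" --pt "0 0 0 0 0 0" --pt "0 0 0 0 0 0" --jaw 4.0 --newtons 15

```text
time: 15.25
tool_pos: [577.3, -386.9, 4.5]
tcp_rot: [0.99, 0.139, 0.0, 0.0]
wrist_force: [-0.5, -0.9, 1.9]
grip_width: 0.557
gripper_force: 15.0
```

Emit:
carry_out --pt "0 0 2 0 0 0" --pt "0 0 6 0 0 0" --pt "0 0 10 0 0 0" --pt "0.5 4 10 0 0 0" --pt "1 8 10 0 0 0" --pt "2 11.5 10 0 0 0" --pt "2.3 14.1 10 0 0 0" --pt "2.3 14.1 10 0 0 0"

```text
time: 16.25
tool_pos: [600.3, -243.9, 104.9]
tcp_rot: [0.99, 0.14, 0.0, 0.0]
wrist_force: [-0.7, -0.5, 0.2]
grip_width: 0.554
gripper_force: 15.0
```

Emit:
carry_out --pt "0 0 0 0 0 0" --pt "0 0 0 0 0 0"

```text
time: 16.5
tool_pos: [599.8, -246.7, 104.1]
tcp_rot: [0.99, 0.138, 0.0, 0.0]
wrist_force: [0.3, -0.8, -1.0]
grip_width: 0.556
gripper_force: 15.0
```

```bash
python3 - <<'E'
from h import *
s=bot.get_state();print(s["tool_pos"],s["grip_width"],s["wrist_force"])
im=bot.camera("scene")[:,:,::-1].copy()
cv2.imwrite("pics/r1.png",cv2.resize(im[130:210,215:315],None,fx=6,fy=6,interpolation=cv2.INTER_CUBIC))
E
```

```text
[ 599.83964908 -246.68252768  104.08941852] 0.5563902641631718 [ 0.33212934 -0.81659838 -1.02782578]
```

View pics/r1.png

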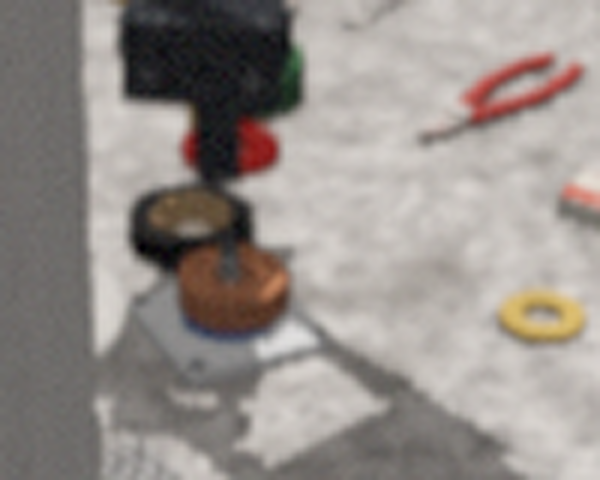

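Emit:
carry_out --pt "0 0 -2.5 0 0 0" --pt "0 0 -4 0 0 0" --pt "0 0 -4.8 0 0 0" --pt "0 0 -5.4 0 0 0" --pt "0 0 -5.4 0 0 0"

```text
time: 17.18
tool_pos: [599.8, -245.5, 49.5]
tcp_rot: [0.99, 0.139, -0.0, -0.0]
wrist_force: [0.2, -0.1, 0.6]
grip_width: 0.555
gripper_force: 15.0
```

Emit:
carry_out --pt "0 0 -0.4 0 0 0" --pt "0 0 -0.7 0 0 0" --pt "0 0 -0.7 0 0 0"

```text
time: 17.55
tool_pos: [599.8, -245.5, 42.7]
tcp_rot: [0.99, 0.139, -0.0, -0.0]
wrist_force: [-0.4, 0.1, 0.3]
grip_width: 0.554
gripper_force: 15.0
```

Emit:
carry_out --pt "0 0 -0.1 0 0 0" --pt "0 0 -0.1 0 0 0" --pt "0 0 -0.1 0 0 0" --pt "0 0 -0.1 0 0 0" --jaw 6.4

```text
time: 18.05
tool_pos: [599.9, -245.5, 41.8]
tcp_rot: [0.99, 0.139, 0.0, 0.0]
wrist_force: [0.4, 0.4, 1.2]
grip_width: 0.728
gripper_force: 0.0
```

Emit:
carry_out --pt "0 0 2 0 0 0" --pt "0 0 5 0 0 0" --pt "-3 -1.5 6 0 0 0" --pt "-7 -3.5 6 0 0 0" --pt "-11 -5.5 6 0 0 0" --pt "-14.1 -7.5 5 0 0 0" --pt "-14.1 -7.5 3 0 0 0" --pt "-14.1 -7.5 3 0 0 0"

```text
time: 19.05
tool_pos: [457.9, -320.4, 71.8]
tcp_rot: [0.99, 0.138, -0.0, -0.001]
wrist_force: [1.1, -0.3, 0.5]
grip_width: 0.73
gripper_force: 0.0
```

Emit:
carry_out --pt "0 0 0 0 0 0" --pt "0 0 0 0 0 0"

```text
time: 19.3
tool_pos: [460.0, -320.8, 73.0]
tcp_rot: [0.99, 0.139, 0.001, 0.001]
wrist_force: [-0.4, -0.9, -0.4]
grip_width: 0.725
gripper_force: 0.0
```

```bash
python3 - <<'E'
from h import *
s=bot.get_state();print(s["tool_pos"],s["grip_width"],s["wrist_force"])
im=bot.camera("scene")[:,:,::-1].copy()
cv2.imwrite("pics/r2.png",cv2.resize(im[130:210,215:335],None,fx=6,fy=6,interpolation=cv2.INTER_CUBIC))
E
```

```text
[ 460.02472551 -320.8130854    72.98928026] 0.7253791316685498 [-0.41015913 -0.9419423  -0.44672968]
```

View pics/r2.png

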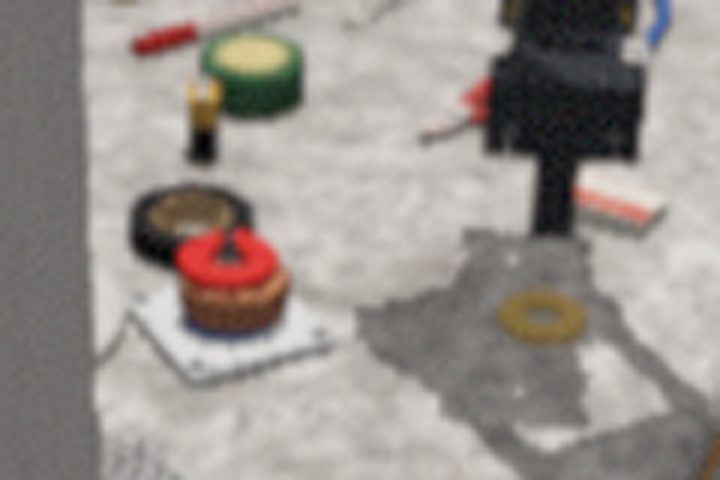

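Emit:
carry_out --pt "0 0 -3 0 0 0" --pt "0 0 -5 0 0 0" --pt "0 0 -6.4 0 0 0" --pt "0 0 -7 0 0 0" --pt "0 0 -7 0 0 0" --jaw 7

```text
time: 19.98
tool_pos: [459.0, -320.5, 1.7]
tcp_rot: [0.99, 0.139, -0.0, -0.0]
wrist_force: [-0.8, -0.2, -0.4]
grip_width: 0.8
gripper_force: 0.0
```

Emit:
carry_out --pt "0 0 0 0 0 0" --pt "0 0 0 0 0 0" --pt "0 0 0 0 0 0" --pt "0 0 0 0 0 0" --jaw 3.5 --newtons 20

```text
time: 20.48
tool_pos: [459.3, -320.8, 2.3]
tcp_rot: [0.99, 0.139, 0.0, 0.0]
wrist_force: [-0.1, -0.6, 2.8]
grip_width: 0.496
gripper_force: 20.0
```

Emit:
carry_out --pt "0 0 2 0 0 0" --pt "0 0 6 0 0 0" --pt "0 0 10 0 0 0" --pt "3 1.5 10 0 0 0" --pt "7 3.5 10 0 0 0" --pt "11 5.5 10 0 0 0" --pt "14.1 7.5 10 0 0 0" --pt "14.1 7.5 10 0 0 0"

```text
time: 21.48
tool_pos: [601.7, -244.0, 101.4]
tcp_rot: [0.99, 0.14, 0.0, -0.0]
wrist_force: [-0.5, -0.2, -0.2]
grip_width: 0.498
gripper_force: 20.0
```

Emit:
carry_out --pt "0 0 0 0 0 0" --pt "0 0 0 0 0 0"

```text
time: 21.72
tool_pos: [598.7, -246.0, 101.4]
tcp_rot: [0.99, 0.138, -0.0, -0.0]
wrist_force: [0.3, -0.7, -0.7]
grip_width: 0.497
gripper_force: 20.0
```

```bash
python3 - <<'E'
from h import *
s=bot.get_state();print(s["tool_pos"],s["grip_width"],s["wrist_force"])
im=bot.camera("scene")[:,:,::-1].copy()
cv2.imwrite("pics/w1.png",cv2.resize(im[130:210,215:315],None,fx=6,fy=6,interpolation=cv2.INTER_CUBIC))
E
```

```text
[ 598.70325126 -246.02765889  101.38210995] 0.4967851204053761 [ 0.30237307 -0.6597702  -0.68118262]
```

View pics/w1.png

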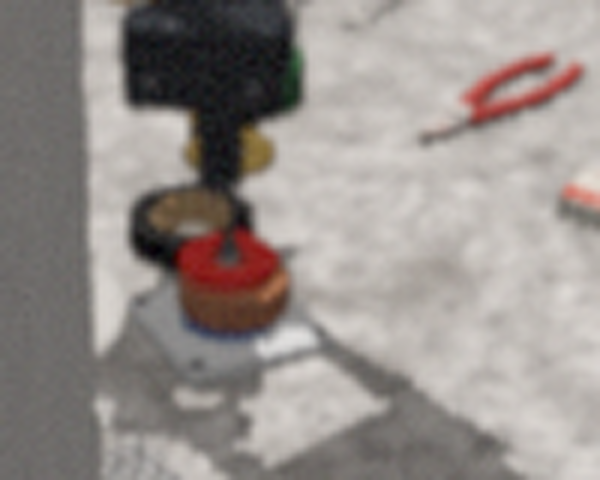

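Emit:
carry_out --pt "0 0 -2 0 0 0" --pt "0 0 -3.5 0 0 0" --pt "0 0 -4.4 0 0 0" --pt "0 0 -4.9 0 0 0" --pt "0 0 -4.9 0 0 0"

```text
time: 22.4
tool_pos: [599.7, -245.4, 52.1]
tcp_rot: [0.99, 0.139, -0.0, -0.0]
wrist_force: [-0.1, -0.2, -0.4]
grip_width: 0.495
gripper_force: 20.0
```

Emit:
carry_out --pt "0 0 -0.2 0 0 0" --pt "0 0 -0.3 0 0 0" --pt "0 0 -0.3 0 0 0"

```text
time: 22.78
tool_pos: [600.0, -245.6, 50.0]
tcp_rot: [0.99, 0.139, 0.0, 0.0]
wrist_force: [0.7, -1.2, -1.1]
grip_width: 0.497
gripper_force: 20.0
```

Emit:
carry_out --pt "0 0 -0.1 0 0 0" --pt "0 0 -0.2 0 0 0" --pt "0 0 -0.2 0 0 0"

```text
time: 23.15
tool_pos: [600.1, -245.6, 48.3]
tcp_rot: [0.99, 0.139, 0.0, 0.0]
wrist_force: [-1.5, 1.2, 4.0]
grip_width: 0.5
gripper_force: 20.0
```

Emit:
carry_out --pt "0 0 0 0 0 0" --pt "0 0 0 0 0 0" --pt "0 0 0 0 0 0" --pt "0 0 0 0 0 0" --jaw 6

```text
time: 23.65
tool_pos: [599.8, -245.5, 47.5]
tcp_rot: [0.99, 0.139, -0.0, -0.0]
wrist_force: [0.5, -0.0, 0.2]
grip_width: 0.681
gripper_force: 0.0
```

Emit:
carry_out --pt "0 0 2 0 0 0" --pt "0 0 5 0 0 0" --pt "0 0 9 0 0 0" --pt "-3 -3 12 0 0 0" --pt "-6 -6 12 0 0 0" --pt "-9 -9 12 0 0 0" --pt "-12 -12 12 0 0 0" --pt "-15 -15 12 0 0 0"

```text
time: 24.65
tool_pos: [449.3, -396.8, 169.7]
tcp_rot: [0.99, 0.139, 0.001, 0.001]
wrist_force: [-0.3, 0.3, 1.3]
grip_width: 0.681
gripper_force: 0.0
```

Emit:
carry_out --pt "-4 -4 0 0 0 0" --pt "-8 -8 0 0 0 0" --pt "-10 -12 0 0 0 0" --pt "-12 -16 0 0 0 0" --pt "-12 -20 0 0 0 0" --pt "-12 -20 0 0 0 0" --pt "-12 -20 0 0 0 0" --pt "-12 -20 0 0 0 0"

```text
time: 25.65
tool_pos: [330.3, -594.4, 168.1]
tcp_rot: [0.99, 0.139, 0.0, -0.0]
wrist_force: [0.5, 0.4, -0.3]
grip_width: 0.684
gripper_force: 0.0
```

```bash
python3 - <<'E'
from h import *
s=bot.get_state();print(s["tool_pos"],s["grip_width"],s["wrist_force"])
o=[bot.camera(c)[:,:,::-1].copy() for c in("scene","top")]
cv2.imwrite("pics/w2.png",np.hstack([cv2.resize(o[0][150:200,225:275],None,fx=8,fy=8,interpolation=cv2.INTER_CUBIC),cv2.resize(o[1][159:209,254:304],None,fx=8,fy=8,interpolation=cv2.INTER_CUBIC)]))
for n in("solder_spool","fuse_box","tape_black","heatsink"):
  for c in("scene","top"): print(n,c,[np.round(d["position"]) for d in bot.boxes_of(c,n)[:2]])
E
```

```text
[ 330.26714565 -594.39466504  168.13270051] 0.6844629966506687 [ 0.48539078  0.38723819 -0.25816296]
solder_spool scene [array([472., 125.,  30.]), array([ 661., -324.,   13.])]
solder_spool top [array([ 576., -245.,   40.]), array([471., 112.,  28.])]
fuse_box scene [array([ 452., -434.,   13.])]
fuse_box top [array([ 456., -434.,   14.])]
tape_black scene [array([ 661., -322.,   14.])]
tape_black top [array([ 656., -323.,   15.])]
heatsink scene [array([572., -90.,  20.]), array([ 457., -430.,   12.])]
heatsink top [array([ 460., -435.,   18.]), array([ 578., -100.,   16.])]
```

View pics/w2.png

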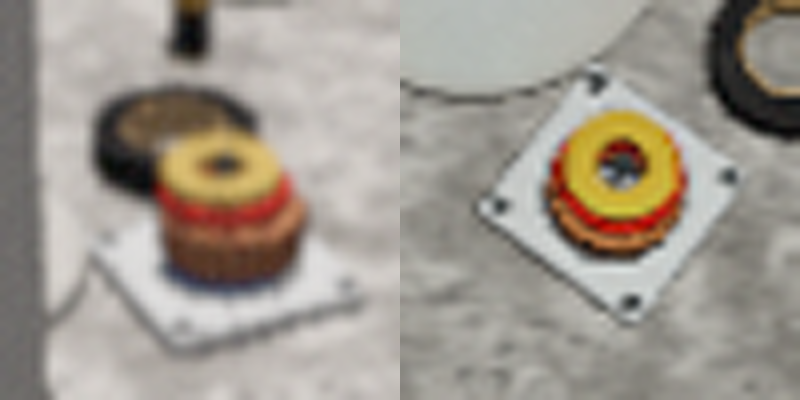

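```bash
python3 -c "
from cell import bot
print(bot.sign_off())"
```

```text
the job is handed in; nothing more can be done
None
```

The larger blue pad, the choke, the red pad and the brass washer are stacked in that order on the stud. The last pictures showed them seated, with the tape, solder reel, heat sink and carton still in place, and I handed the job in at about 26 s; no verdict was returned.

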